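# Get the stamp from behind the crayon tins

## Robot

A 6-joint arm with a two-finger parallel gripper is mounted at the origin on the work surface. World frame = base frame: x ahead of the robot, y to its left, z up, the work surface at z = 0. Lengths are in mm, angles in rad, forces in N, time in s.
With the tool pointing down it reaches from about 250 to 775 mm from the base axis. Payload 4 kg.
Tool frame: the origin (TCP) lies at the very end of the fingers, on their centre line; the grasp point (between the pads) lies 19 mm behind it; z points along the fingers, y is the line along which they close (so a half turn about z gives the same grasp; the last joint's range is limited). The gripper opens to 94 mm and grips with 3 to 60 N. Pads are 16 mm wide; open, the fingers measure 119 mm over their backs; the gripper's body (75 mm by 177 mm) begins 78 mm behind the grasp point.
Start: joints at [-1.381, 0.087, 1.371, -0, 1.684, -0.103], TCP at [158.746, -526.612, 205.506] pointing down, gripper open.
Joint ranges: [-3.1, 3.1], [-0.76, 2.03], [0.27, 2.55], [-1.08, 4.22], [0.17, 2.65], [-2.57, 2.57]. Speed limits (rad/s): [2.79, 2.79, 3.14, 3.14, 3.14, 3.14].

## Interface

Orientations are given as a unit quaternion [w, x, y, z].
In Python, from bench import r, eyes, spot_in, outline_of, mark_of gives the robot as it stands. The module is installed in compiled form; this text tells all that it offers.
- The arm moves only by the tool jog_arm, never from a script. Its argument "targets" is a list of rows, each a list of 2 entries, a list of its own where there are three numbers: the shift along the world's x, y, z each as a share of 0.025 m, from -1 to 1, then the turn, a rotation vector about the world's x, y, z each as a share of 6 degrees, from -1 to 1. In form: [[[dx, dy, dz], [ax, ay, az]], ...]. A call has exactly 8 rows; each row shifts and turns the commanded pose from where the row before left it; what a row does not reach is not made up. A row lasts 1/12 s, in which the tool goes at most 41.7 mm and 7.16 degrees, less where a joint would pass 70% of its speed; a pose out of reach is approached as far as the arm can. A call with a number of a shift or a turn outside -1 to 1 is refused whole. A call with a gripper value outside its range is refused whole. "fingers" is the opening, from -1 (shut) to 1 (fully open), set as the call begins (left out, the last holds). The fingers move at their own pace and stop on an object; the grip force is fixed at half the most. Time passes only in rows, so rows that do not move let the fingers close, or fill a call up. It gives the time, the measured TCP pose, the force, the opening and the grip force at its end, in the units of the state.
- r.read_state(): the state, without advancing time (a new reading comes with each control period).
- eyes.snapshot(name): name is "scene" or "side" or "wrist"; returns the picture (420x560x3 uint8, red, green, blue); there is no depth.
- eyes.camera_model(name): a dict with "fovy" (degrees; the focal length in pixels is half the picture's height over the tangent of half this angle, whatever the lens; pixels are square), "cx", "cy" (the principal point, pixels), "cam_to_world" (4x4, takes a point from camera to world coordinates); the wrist camera has in their place "T_tool_cam" (4x4, takes a point from camera to tool coordinates, whose origin is the TCP and whose axes are the flange's). Camera axes: x right, y down, z forward; pixel columns grow to the right and rows downward; lengths in mm; the calibration is good to about 2 mm. A picture is of the moment at which its call begins: read the wrist's pose just before it. camera_model takes no time and is no camera call.
- r.sign_off(): hands the job in; it is judged then, once.
Trained networks look in the newest picture that a camera, given by its name, has taken for a name from the list of things; names that differ only in an ending like _2 or _b are one class to them, and where a whole thing is asked for, a point or a joint stands for the part that bears it (a point fixed in the world has none). Each returns a list of dicts, best first, with "score" (0 to 1); they miss things now and then, are a little off and sometimes report something else, mostly with a low value. They report only what shows in the picture. A call takes as long as a camera call.
- spot_in(label, camera): "point" ([column, row] in pixels, amid what is visible of it).
- outline_of(label, camera): "mask" (420x560 bool, what is visible of it) and "point" ([column, row] in pixels, amid what is visible of it).
- mark_of(label, camera): "point" ([column, row] in pixels: a listed point, or the origin of a listed thing).
The state is a dict: "t": time; "joints": joint angles; "joint_vel": joint speeds; "joint_torque": joint torques, N m; "eef_pos": TCP position; "tool_rot": TCP orientation; "contact_force": force on the tool from outside, world axes, zero at the start; "moment": the same for the moment, N m; "finger_gap": finger opening in mm; "gripper_force": force on a finger pad.
Only numpy, scipy, OpenCV 4.12 (cv2) and the standard library are available. Lean on these libraries where they do the work, as an engineer would, in place of code of your own. Each camera call takes 0.05 s, during which the arm holds its last target. There are 200 camera calls.

## Task

First clear all three crayon tins off the cork mat and stand them on the yellow board, leaving the stamp where it is; then fetch the stamp from behind where they stood and set it upright in the middle of the ink pad. Finally, with the stamp left standing on the pad, put every tin back upright on the middle of the coaster of its own colour. Don't topple a tin, and don't shove the mug about or tip it.

Things in the scene. Friction and masses are not known exactly. Their poses are not given: they have to be found in the camera images.
- tin_red: the red crayon tin: an upright closed red cylinder, 52 mm in diameter, 150 mm high, about 0.18 kg, with a pale paper band low on its side and a small pale dot on its lid; loose. Origin at the centre of its underside, z up its axis. At the start it stands on the red coaster. Grip it by the upper half of its side, from above.
- tin_green: the green crayon tin: an upright closed green cylinder, 52 mm in diameter, 150 mm high, about 0.18 kg, with a pale paper band low on its side and a small pale dot on its lid; loose. Origin at the centre of its underside, z up its axis. At the start it stands on the green coaster. Grip it by the upper half of its side, from above.
- tin_blue: the blue crayon tin: an upright closed blue cylinder, 52 mm in diameter, 150 mm high, about 0.18 kg, with a pale paper band low on its side and a small pale dot on its lid; loose. Origin at the centre of its underside, z up its axis. At the start it stands on the blue coaster. Grip it by the upper half of its side, from above.
- coaster_red: the red coaster: a flat fixed red disc, 76 mm in diameter, 5 mm thick, lying on the 6 mm cork mat. Origin at the centre of its underside, so its upper face is at z = +5 mm. The three coasters lie in a row across the near side of the mat, about 90 mm apart, in any order of colours.
- coaster_green: the green coaster: a flat fixed green disc, 76 mm in diameter, 5 mm thick, lying on the 6 mm cork mat. Origin at the centre of its underside, so its upper face is at z = +5 mm. The three coasters lie in a row across the near side of the mat, about 90 mm apart, in any order of colours.
- coaster_blue: the blue coaster: a flat fixed blue disc, 76 mm in diameter, 5 mm thick, lying on the 6 mm cork mat. Origin at the centre of its underside, so its upper face is at z = +5 mm. The three coasters lie in a row across the near side of the mat, about 90 mm apart, in any order of colours.
- stamp: the hand stamp: a wooden block 54 x 44 x 22 mm (x, y, z) with a black rubber sole and, on its middle, an upright round purple handle 30 mm in diameter reaching 65 mm above the underside; about 0.12 kg; loose. Origin at the centre of its underside, z up. At the start it stands on the cork mat close behind the row of tins, seen from the robot.
- inkpad: the ink pad: a fixed flat aluminium tin 112 x 96 mm (x, y) with a black pad 96 x 80 mm, the pad's upper face 16 mm above the underside. Origin at the centre of its underside, z up. It lies to one side of the cork mat, left or right; a white and orange glue stick (88 mm high) stands nearby and a pair of scissors lies nearby.
- board: the yellow board: a fixed flat sheet 290 x 120 mm (x, y), 6 mm thick, long side (its x) roughly away from the robot, lying free of other things on the other side of the mat from the ink pad. Origin at the centre of its underside, so its upper face is at z = +6 mm. There is room on it for the three tins in a row along its x, 90 mm apart.
- mug: a white mug, rim 66 mm in diameter, 82 mm high, with a handle on its +y side; loose; a bystander that stands on the far left corner of the cork mat, near the stamp. Origin at the centre of its underside.

How it is judged (in metres and radians):
On the way, in this order (a step that is already met when the one before it is completed fails the run):
1. all three tins stand upright on the yellow board, the stamp not yet moved (x of tin_red in the frame of board between -0.13 and 0.13 m and y of tin_red in the frame of board between -0.045 and 0.045 m and z of tin_red in the frame of board between 0 and 0.012 m and angle between each of tin_red, tin_green, tin_blue's own z axis and vertical below 0.1 rad and x of tin_green in the frame of board between -0.13 and 0.13 m and y of tin_green in the frame of board between -0.045 and 0.045 m and z of tin_green in the frame of board between 0 and 0.012 m and x of tin_blue in the frame of board between -0.13 and 0.13 m and y of tin_blue in the frame of board between -0.045 and 0.045 m and z of tin_blue in the frame of board between 0 and 0.012 m and contact force between the fingers and tin_red below 0.2 N and contact force between the fingers and tin_green below 0.2 N and contact force between the fingers and tin_blue below 0.2 N and distance of stamp from where it was at the start of the episode below 0.025 m), for 0.2 s.
2. the stamp stands released in the middle of the ink pad, the tins still on the yellow board (horizontal distance between stamp and inkpad below 0.014 m and z of stamp in the frame of inkpad between 0.011 and 0.021 m and angle between each of stamp, tin_red, tin_green, tin_blue's own z axis and vertical below 0.1 rad and contact force between the fingers and stamp below 0.2 N and linear speed of stamp below 0.02 m/s and angular speed of stamp below 0.2 rad/s and x of tin_red in the frame of board between -0.13 and 0.13 m and y of tin_red in the frame of board between -0.045 and 0.045 m and z of tin_red in the frame of board between 0 and 0.012 m and x of tin_green in the frame of board between -0.13 and 0.13 m and y of tin_green in the frame of board between -0.045 and 0.045 m and z of tin_green in the frame of board between 0 and 0.012 m and x of tin_blue in the frame of board between -0.13 and 0.13 m and y of tin_blue in the frame of board between -0.045 and 0.045 m and z of tin_blue in the frame of board between 0 and 0.012 m), for 0.2 s.
At the end, for the whole second after the job is handed in: The stamp stands upright (within 0.1 rad) on the ink pad, its centre within 14 mm of the pad's centre; each tin stands upright (within 0.1 rad) on the coaster of its own colour, its centre within 13 mm of the coaster's centre; all are released and at rest (horizontal distance between stamp and inkpad below 0.014 m and z of stamp in the frame of inkpad between 0.011 and 0.021 m and angle between each of stamp, tin_red, tin_green, tin_blue's own z axis and vertical below 0.1 rad and linear speed of each of stamp, tin_red, tin_green, tin_blue below 0.02 m/s and angular speed of each of stamp, tin_red, tin_green, tin_blue below 0.2 rad/s and contact force between the fingers and stamp below 0.2 N and horizontal distance between tin_red and coaster_red below 0.013 m and z of tin_red in the frame of coaster_red between 0.001 and 0.01 m and contact force between the fingers and tin_red below 0.2 N and horizontal distance between tin_green and coaster_green below 0.013 m and z of tin_green in the frame of coaster_green between 0.001 and 0.01 m and contact force between the fingers and tin_green below 0.2 N and horizontal distance between tin_blue and coaster_blue below 0.013 m and z of tin_blue in the frame of coaster_blue between 0.001 and 0.01 m and contact force between the fingers and tin_blue below 0.2 N); the robot touches nothing.
It fails at once if a tin is toppled (leans more than 0.6 rad) (angle between any of tin_red, tin_green, tin_blue's own z axis and vertical above 0.6 rad).
It fails at once if the mug is tipped (over 0.4 rad) or shoved more than 30 mm (angle between mug's own z axis and vertical above 0.4 rad or distance of mug from where it was at the start of the episode above 0.03 m).
It also fails if it takes over 147 s, if anything falls off the work surface, if the arm or the gripper's body presses on something with over 40 N, if the wrist force passes 120 N, or if a joint passes its speed limit or range.

## Working session

There is one attempt and no reset: what is moved stays moved. The work goes in short steps, Python scripts to look and compute and a tool call to move; the robot and the scene stay as the last step left them, time stands still between calls to the robot, and variables do not carry over. Pictures are saved under pics/ and viewed, at most 14 in all, crops included, and the job is handed in when it is done.

Besides the shell and the picture viewer there is one more tool, called after "Emit:" in YAML: its name, and indented under it one key for each argument. jog_arm: Moves the arm, as the interface text tells. Shift numbers are shares of 0.025 m and turn numbers shares of 6 degrees, none past 1 either way. Its arguments: {"type":"object","properties":{"targets":{"type":"array"},"fingers":{"type":"number"}},"required":["targets"]}

```bash
mkdir -p pics; cat > h.py <<'E'
import numpy as np, cv2
from scipy.spatial.transform import Rotation as R
from bench import r, eyes, spot_in, outline_of, mark_of
def cam(name):
    m=eyes.camera_model(name)
    f=210/np.tan(np.radians(m["fovy"])/2)
    if name=="wrist":
        s=r.read_state(); q=s["tool_rot"]; T=np.eye(4)
        T[:3,:3]=R.from_quat([q[1],q[2],q[3],q[0]]).as_matrix(); T[:3,3]=s["eef_pos"]
        T=T@np.array(m["T_tool_cam"])
    else: T=np.array(m["cam_to_world"])
    return f,m["cx"],m["cy"],T
def onz(c,p,z):
    f,cx,cy,T=c
    d=T[:3,:3]@np.array([(p[0]-cx)/f,(p[1]-cy)/f,1.]); o=T[:3,3]
    return (o+d*(z-o[2])/d[2])
def proj(c,P):
    f,cx,cy,T=c
    q=T[:3,:3].T@(np.array(P,float)-T[:3,3]); return [cx+f*q[0]/q[2],cy+f*q[1]/q[2]]
def snap(name,file=None):
    c=cam(name); im=eyes.snapshot(name)
    if file: cv2.imwrite("pics/"+file,im[:,:,::-1])
    return c,im
E
python3 - <<'E'
from h import *
Z=dict(tin_red=11,tin_green=11,tin_blue=11,coaster_red=6,coaster_green=6,coaster_blue=6,stamp=6,inkpad=0,board=0,mug=6)
print(r.read_state())
for n in ("scene","side"):
    c,im=snap(n,n+"0.png"); print(n,c[3][:3,3].round(),c[3][:3,2].round(2))
    for k,z in Z.items():
        for d in mark_of(k,n)[:2]: print(k,round(d["score"],2),np.round(d["point"]),onz(c,d["point"],z).round(1))
E
```

```text
{'t': 0.0, 'joints': array([-1.38108597e+00,  8.79759865e-02,  1.37222475e+00, -2.54087587e-06,
        1.68357687e+00, -1.03133747e-01]), 'joint_vel': array([-6.35432246e-04,  6.69830305e-04,  9.05278773e-04,  3.29782132e-04,
       -1.95796586e-03, -7.88658411e-05]), 'joint_torque': array([-1.77881164e-03, -3.40184176e+01, -3.02433085e+01,  7.16581405e-02,
        3.32598074e-02, -1.70772519e-04]), 'eef_pos': array([ 158.6480813 , -526.06617488,  204.30766467]), 'tool_rot': array([-1.09139454e-03,  9.89298860e-01,  1.45899186e-01, -4.85378603e-05]), 'contact_force': array([ 0.04212856, -0.34097348,  0.37186459]), 'moment': array([ 0.00076236, -0.05502846,  0.04102701]), 'gripper_force': 0.0, 'finger_gap': 93.93225137595341}
scene [1261.  212.  923.] [-0.63 -0.2  -0.75]
tin_red 0.64 [299. 212.] [511.2  19.4  11. ]
tin_green 0.81 [261. 208.] [528.6 -71.3  11. ]
tin_blue 0.77 [336. 222.] [515.  110.2  11. ]
coaster_red 0.77 [297. 215.] [518.4  16.8   6. ]
coaster_green 0.51 [265. 207.] [518.1 -63.2   6. ]
coaster_blue 0.47 [335. 222.] [512.  106.5   6. ]
stamp 0.92 [275. 235.] [590.7 -15.5   6. ]
inkpad 0.57 [424. 231.] [469.5 308.1   0. ]
inkpad 0.36 [335. 222.] [505.4 104.9   0. ]
board 0.88 [179. 190.] [ 528.2 -285.5    0. ]
mug 0.57 [332. 254.] [603.4 121.5   6. ]
side [1017.  -58.  920.] [-0.49  0.05 -0.87]
tin_red 0.62 [287. 222.] [517.  24.  11.]
tin_green 0.64 [238. 227.] [521.1 -71.6  11. ]
tin_green 0.37 [422. 196.] [478. 300.  11.]
tin_blue 0.63 [329. 213.] [503.7 107.5  11. ]
coaster_red 0.7 [288. 225.] [520.8  25.8   6. ]
coaster_red 0.16 [270. 258.] [590.1 -14.2   6. ]
coaster_green 0.82 [241. 229.] [522.6 -66.2   6. ]
coaster_blue 0.65 [329. 219.] [513.1 107.7   6. ]
stamp 0.72 [272. 260.] [594.  -12.1   6. ]
inkpad 0.94 [426. 199.] [477.9 310.9   0. ]
board 0.88 [126. 240.] [ 528.4 -287.9    0. ]
mug 0.98 [346. 260.] [603.7 128.1   6. ]
```

View pics/scene0.png

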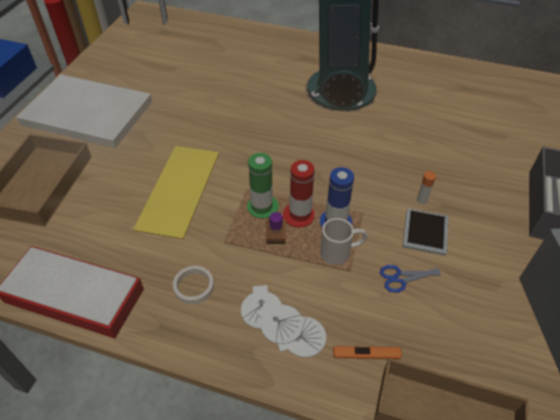

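View pics/side0.png

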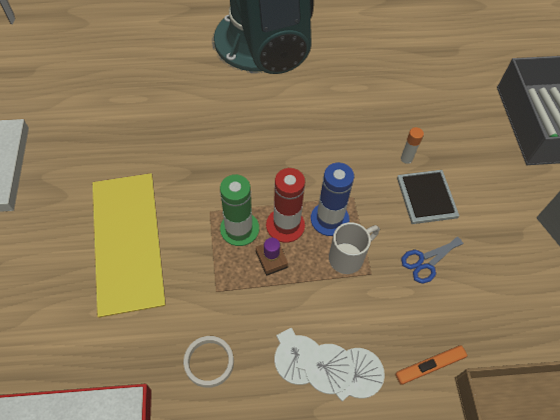

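Both views agree: green, red and blue tins stand in a row at y≈-70, 20 and 108, with the stamp behind green/red at side pixel (272,255) and the mug behind blue at (350,250). The board is on the right (y≈-286) and the ink pad on the left (y≈310). Next I'll refine the lids, board and pad.

```bash
python3 - <<'E'
from h import *
G=dict(scene=dict(green=(260,160),red=(302,170),blue=(342,173)),side=dict(green=(235,187),red=(290,181),blue=(339,174)))
for n in ("side","scene"):
    c,im=snap(n); hsv=cv2.cvtColor(im,cv2.COLOR_RGB2HSV)
    for k,(u,v) in G[n].items():
        w=hsv[v-12:v+13,u-12:u+13].astype(int)
        m=((w[...,1]<70)&(w[...,2]>120)).astype(np.uint8)
        nn,l,st,ce=cv2.connectedComponentsWithStats(m)
        cand=[i for i in range(1,nn) if st[i,4]>15]
        for i in cand: 
            if np.hypot(*(ce[i]-12))<8: print(n,k,st[i,4],onz(c,ce[i]+[u-12,v-12],161).round(1))
    for k,z in (("board",6),("inkpad",14)):
        d=outline_of(k,n)[0]
        ys,xs=np.nonzero(d["mask"]); P=np.array([onz(c,p,z)[:2] for p in zip(xs,ys)],np.float32)
        print(n,k,round(d["score"],2),cv2.minAreaRect(P),P.mean(0))
    d=outline_of("stamp",n)[0]; print("stamp",d["score"],d["point"],onz(c,d["point"],40))
    u,v=map(int,d["point"]); w=hsv[v-30:v+20,u-20:u+20].astype(int)
    m=(w[...,0]>125)&(w[...,0]<165)&(w[...,1]>80); ys,xs=np.nonzero(m); print(m.sum(),[onz(c,(xs.mean()+u-20,ys.mean()+v-30),z).round(1) for z in (55,)])
E
```

```text
side green 100 [525. -71. 161.]
side red 91 [517.7  22.5 161. ]
side blue 97 [512.3 107.6 161. ]
side board 0.77 ((530.4695434570312, -284.5855712890625), (293.0056457519531, 122.63444519042969), 5.911409854888916) [ 540.2921  -283.76962]
side inkpad 0.83 ((478.8875427246094, 308.9398498535156), (115.92013549804688, 98.73162078857422), 4.142751216888428) [480.3845  308.71658]
stamp 0.73 [270.6, 256.1] [601.45262917 -14.95153267  40.        ]
287 [array([592., -13.,  55.])]
scene green 65 [520.4 -72.6 161. ]
scene red 53 [513.7  21.4 161. ]
scene blue 66 [508.6 107.2 161. ]
scene board 0.82 ((528.1812744140625, -285.6542053222656), (291.5157165527344, 123.22372436523438), 6.089511394500732) [ 538.3218  -283.57376]
scene inkpad 0.86 ((478.9232482910156, 310.52008056640625), (119.33818817138672, 96.62867736816406), 4.816684246063232) [481.03607 311.08548]
stamp 0.94 [277.8, 228.7] [597.69403821  -5.56793076  40.        ]
190 [array([589.1, -13.4,  55. ])]
```

Emit:
jog_arm:
  targets:
    - [[1,1,0],[0,0,1]]
    - [[1,1,0],[0,0,1]]
    - [[1,1,0],[0,0,1]]
    - [[1,1,0],[0,0,1]]
    - [[1,1,0],[0,0,1]]
    - [[1,1,0],[0,0,1]]
    - [[1,1,0],[0,0,1]]
    - [[1,1,0],[0,0,1]]
  fingers: 0.5

```text
t: 2.17
eef_pos: [359.7, -325.2, 205.7]
tool_rot: [0.0, 0.843, 0.538, 0.0]
contact_force: [0.1, -0.0, 0.4]
finger_gap: 70.6
gripper_force: 0.0
```

Emit:
jog_arm:
  targets:
    - [[0.66,1,0],[0,0,0.6]]
    - [[0.66,1,0],[0,0,0.6]]
    - [[0.66,1,0],[0,0,0.6]]
    - [[0.66,1,0],[0,0,0.6]]
    - [[0.66,1,0],[0,0,0.6]]
    - [[0.66,1,0],[0,0,0.6]]
    - [[0.66,1,0],[0,0,0.6]]
    - [[0.66,1,0],[0,0,0]]

```text
t: 2.83
eef_pos: [491.4, -125.2, 205.7]
tool_rot: [0.0, 0.706, 0.708, 0.0]
contact_force: [0.1, -0.9, 0.9]
finger_gap: 70.2
gripper_force: 0.0
```

Emit:
jog_arm:
  targets:
    - [[0.65,1,0],[0,0,0]]
    - [[0.6,1.0,0],[0,0,0]]
    - [[0,0.15,0],[0,0,0]]
    - [[0,0,0],[0,0,0]]
    - [[0,0,0],[0,0,0]]
    - [[0,0,0],[0,0,0]]
    - [[0,0,0],[0,0,0]]
    - [[0,0,0],[0,0,0]]

```text
t: 3.5
eef_pos: [521.6, -73.9, 205.6]
tool_rot: [0.0, 0.708, 0.706, -0.0]
contact_force: [-0.2, -0.2, -0.5]
finger_gap: 70.5
gripper_force: 0.0
```

```bash
python3 - <<'E'
from h import *
s=r.read_state(); print(s["eef_pos"],s["tool_rot"])
c,im=snap("wrist","w1.png"); print(c[3].round(2))
for k,P in dict(green=(523,-72,161),red=(516,22,161)).items(): print(k,proj(c,P))
E
```

```text
[521.60618594 -73.93756924 205.63712763] [ 1.63550267e-04  7.07895953e-01  7.06316708e-01 -9.71869959e-06]
[[ 1.0000e+00 -0.0000e+00 -0.0000e+00  5.2163e+02]
 [-0.0000e+00 -9.6000e-01 -2.7000e-01  6.1000e+00]
 [-0.0000e+00  2.7000e-01 -9.6000e-01  3.8527e+02]
 [ 0.0000e+00  0.0000e+00  0.0000e+00  1.0000e+00]]
green [np.float64(282.04759727750434), np.float64(229.93096433674313)]
red [np.float64(271.1202663979452), np.float64(93.08510374885374)]
```

View pics/w1.png

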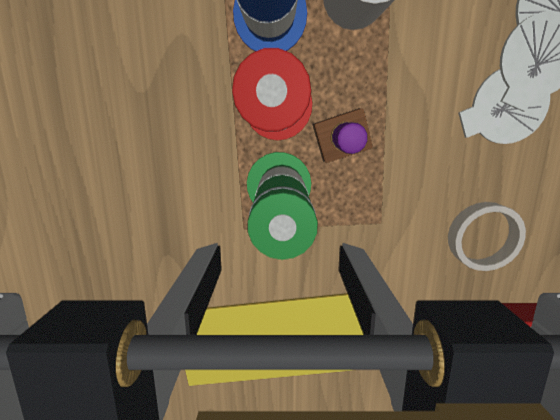

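Wrist view: green lid dot is at (282,228) and red's at (271,90), within about 2 px of my estimates. Descending on green.

Emit:
jog_arm:
  targets:
    - [[0.05,0.08,-0.85],[0,0,0]]
    - [[0,0,-0.85],[0,0,0]]
    - [[0,0,-0.85],[0,0,0]]
    - [[0,0,-0.85],[0,0,0]]
    - [[0,0,-0.82],[0,0,0]]
    - [[0,0,0],[0,0,0]]
    - [[0,0,0],[0,0,0]]
    - [[0,0,0],[0,0,0]]

```text
t: 4.22
eef_pos: [523.9, -71.4, 101.4]
tool_rot: [0.001, 0.707, 0.707, 0.001]
contact_force: [-0.3, -0.7, 0.2]
finger_gap: 70.7
gripper_force: 0.0
```

Emit:
jog_arm:
  targets:
    - [[0,0,0],[0,0,0]]
    - [[0,0,0],[0,0,0]]
    - [[0,0,0],[0,0,0]]
    - [[0,0,0],[0,0,0]]
    - [[0,0,0],[0,0,0]]
    - [[0,0,0.3],[0,0,0]]
    - [[0,0,0.3],[0,0,0]]
    - [[0,0,0],[0,0,0]]
  fingers: -1

```text
t: 4.88
eef_pos: [524.1, -71.0, 116.8]
tool_rot: [0.001, 0.707, 0.707, 0.001]
contact_force: [0.7, 0.4, -1.1]
finger_gap: 51.5
gripper_force: 30.0
```

Emit:
jog_arm:
  targets:
    - [[0.25,-0.5,0.5],[0,0,0]]
    - [[0.55,-1,0],[0,0,0]]
    - [[0.55,-1,0],[0,0,0]]
    - [[0.55,-1,0],[0,0,0]]
    - [[0.55,-1,0],[0,0,0]]
    - [[0.55,-1,0],[0,0,0]]
    - [[0.55,-1,0],[0,0,0]]
    - [[0.55,-1,0],[0,0,0]]

```text
t: 5.55
eef_pos: [626.1, -259.5, 127.0]
tool_rot: [-0.0, 0.707, 0.707, -0.0]
contact_force: [-0.1, -0.6, -2.2]
finger_gap: 51.6
gripper_force: 30.0
```

Emit:
jog_arm:
  targets:
    - [[0.1,-0.6,0],[0,0,0]]
    - [[0,0,0],[0,0,0]]
    - [[0,0,-0.4],[0,0,0]]
    - [[0,0,-0.4],[0,0,0]]
    - [[0,0,0],[0,0,0]]
    - [[0,0,0],[0,0,0]]
    - [[0,0,0],[0,0,0]]
    - [[0,0,0],[0,0,0]]

```text
t: 6.22
eef_pos: [628.4, -272.7, 108.2]
tool_rot: [0.0, 0.707, 0.707, 0.0]
contact_force: [0.1, -0.2, -1.8]
finger_gap: 51.8
gripper_force: 30.0
```

Emit:
jog_arm:
  targets:
    - [[0,0,-0.25],[0,0,0]]
    - [[0,0,-0.13],[0,0,0]]
    - [[0,0,-0.06],[0,0,0]]
    - [[0,0,-0.05],[0,0,0]]
    - [[0,0,0],[0,0,0]]
    - [[0,0,0],[0,0,0]]
    - [[0,0,0],[0,0,0]]
    - [[0,0,0],[0,0,0]]

```text
t: 6.88
eef_pos: [627.9, -273.2, 96.3]
tool_rot: [-0.0, 0.707, 0.707, -0.0]
contact_force: [-2.9, 2.2, 5.6]
finger_gap: 51.7
gripper_force: 30.0
```

Emit:
jog_arm:
  targets:
    - [[0,0,0],[0,0,0]]
    - [[0,0,0],[0,0,0]]
    - [[0,0,0],[0,0,0]]
    - [[0,0,0.9],[0,0,0]]
    - [[0,0,1],[0,0,0]]
    - [[0,0,1],[0,0,0]]
    - [[0,0,1],[0,0,0]]
    - [[0,0.4,0.3],[0,0,0]]
  fingers: 0.5

```text
t: 7.55
eef_pos: [629.8, -265.6, 204.8]
tool_rot: [0.004, 0.708, 0.706, 0.001]
contact_force: [0.4, 0.7, 1.5]
finger_gap: 70.6
gripper_force: 0.0
```

Emit:
jog_arm:
  targets:
    - [[-0.4,1,0],[0,0,0]]
    - [[-0.4,1,0],[0,0,0]]
    - [[-0.4,1,0],[0,0,0]]
    - [[-0.4,1,0],[0,0,0]]
    - [[-0.4,1,0],[0,0,0]]
    - [[-0.4,1,0],[0,0,0]]
    - [[-0.4,1,0],[0,0,0]]
    - [[-0.4,1,0],[0,0,0]]

```text
t: 8.22
eef_pos: [547.2, -61.5, 198.8]
tool_rot: [-0.001, 0.707, 0.707, -0.0]
contact_force: [0.7, 0.4, -0.1]
finger_gap: 70.8
gripper_force: 0.0
```

Emit:
jog_arm:
  targets:
    - [[-0.4,1,0],[0,0,0]]
    - [[-0.4,1,0],[0,0,0]]
    - [[-0.4,1,0],[0,0,0]]
    - [[-0.04,0.4,0],[0,0,0]]
    - [[0,0,0],[0,0,0]]
    - [[0,0,0],[0,0,0]]
    - [[0,0,0],[0,0,0]]
    - [[0,0,0],[0,0,0]]

```text
t: 8.88
eef_pos: [517.6, 20.5, 199.8]
tool_rot: [0.0, 0.708, 0.706, -0.0]
contact_force: [-0.5, 0.4, 0.5]
finger_gap: 71.0
gripper_force: 0.0
```

```bash
python3 - <<'E'
from h import *
c,im=snap("side","s1.png")
for k,z in dict(coaster_green=6,tin_green=6).items():
    for d in mark_of(k,"side")[:2]: print(k,d["score"],onz(c,d["point"],z))
E
```

```text
coaster_green 0.74 [520.74561613 -63.98615682   6.        ]
tin_green 0.72 [ 622.22248339 -274.36697469    6.        ]
```

View pics/s1.png

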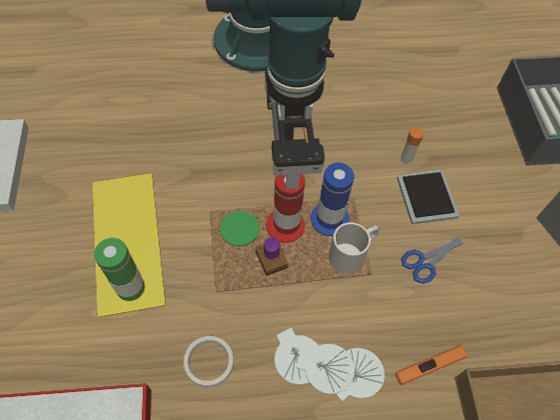

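Green stands upright on the board at (120,270), and its coaster at (240,228) is now uncovered. The arm is over red.

Emit:
jog_arm:
  targets:
    - [[-0.05,0.06,-0.8],[0,0,0]]
    - [[0,0,-0.8],[0,0,0]]
    - [[0,0,-0.8],[0,0,0]]
    - [[0,0,-0.8],[0,0,0]]
    - [[0,0,-0.75],[0,0,0]]
    - [[0,0,0],[0,0,0]]
    - [[0,0,0],[0,0,0]]
    - [[0,0,0],[0,0,0]]

```text
t: 9.7
eef_pos: [516.8, 22.8, 102.7]
tool_rot: [0.001, 0.707, 0.707, 0.001]
contact_force: [-0.1, 0.9, 0.9]
finger_gap: 70.3
gripper_force: 0.0
```

Emit:
jog_arm:
  targets:
    - [[0,0,0],[0,0,0]]
    - [[0,0,0],[0,0,0]]
    - [[0,0,0],[0,0,0]]
    - [[0,0,0],[0,0,0]]
    - [[0,0,0],[0,0,0]]
    - [[0,0,0.5],[0,0,0]]
    - [[0,0,0.5],[0,0,0]]
    - [[0,0,0],[0,0,0]]
  fingers: -1

```text
t: 10.37
eef_pos: [517.1, 23.1, 128.4]
tool_rot: [0.001, 0.707, 0.707, 0.001]
contact_force: [0.3, -0.4, -1.8]
finger_gap: 51.9
gripper_force: 30.0
```

Emit:
jog_arm:
  targets:
    - [[0,-0.5,0],[0,0,0]]
    - [[0,-1,0],[0,0,0]]
    - [[0,-1,0],[0,0,0]]
    - [[0.1,-1,0],[0,0,0]]
    - [[0.1,-1,0],[0,0,0]]
    - [[0.1,-1,0],[0,0,0]]
    - [[0.1,-1,0],[0,0,0]]
    - [[0.1,-1,0],[0,0,0]]

```text
t: 11.03
eef_pos: [527.3, -166.2, 124.7]
tool_rot: [-0.001, 0.707, 0.707, -0.001]
contact_force: [-0.3, 0.6, -2.2]
finger_gap: 51.8
gripper_force: 30.0
```

Emit:
jog_arm:
  targets:
    - [[0,-1,0],[0,0,0]]
    - [[0,-1,0],[0,0,0]]
    - [[0,-1,0],[0,0,0]]
    - [[0,-1,0],[0,0,0]]
    - [[0,-0.8,0],[0,0,0]]
    - [[0,0,0],[0,0,0]]
    - [[0,0,-0.4],[0,0,0]]
    - [[0,0,-0.4],[0,0,0]]

```text
t: 11.7
eef_pos: [528.1, -284.3, 105.2]
tool_rot: [-0.0, 0.707, 0.707, 0.0]
contact_force: [0.6, 0.2, -3.4]
finger_gap: 51.4
gripper_force: 30.0
```

Emit:
jog_arm:
  targets:
    - [[0,0,-0.15],[0,0,0]]
    - [[0,0,-0.1],[0,0,0]]
    - [[0,0,-0.06],[0,0,0]]
    - [[0,0,0],[0,0,0]]
    - [[0,0,0],[0,0,0]]
    - [[0,0,0],[0,0,0]]
    - [[0,0,0],[0,0,0]]
    - [[0,0,0],[0,0,0]]

```text
t: 12.37
eef_pos: [528.7, -284.4, 99.1]
tool_rot: [0.0, 0.707, 0.707, 0.0]
contact_force: [0.4, 0.1, -2.1]
finger_gap: 51.7
gripper_force: 30.0
```

Emit:
jog_arm:
  targets:
    - [[0,0,-0.04],[0,0,0]]
    - [[0,0,-0.04],[0,0,0]]
    - [[0,0,0],[0,0,0]]
    - [[0,0,0],[0,0,0]]
    - [[0,0,0],[0,0,0]]
    - [[0,0,0],[0,0,0]]
    - [[0,0,0],[0,0,0]]
    - [[0,0,0],[0,0,0]]

```text
t: 13.03
eef_pos: [528.7, -284.6, 97.7]
tool_rot: [0.001, 0.707, 0.707, 0.0]
contact_force: [-2.8, 0.6, 4.2]
finger_gap: 51.7
gripper_force: 30.0
```

Emit:
jog_arm:
  targets:
    - [[0,0,0],[0,0,0]]
    - [[0,0,0],[0,0,0]]
    - [[0,0,0],[0,0,0]]
    - [[0,0,0.9],[0,0,0]]
    - [[0,0,1],[0,0,0]]
    - [[0,0,1],[0,0,0]]
    - [[0,0,1],[0,0,0]]
    - [[0,0.4,0.3],[0,0,0]]
  fingers: 0.5

```text
t: 13.7
eef_pos: [529.9, -276.4, 205.8]
tool_rot: [0.004, 0.708, 0.706, 0.0]
contact_force: [-0.1, -0.1, 0.3]
finger_gap: 70.5
gripper_force: 0.0
```

Emit:
jog_arm:
  targets:
    - [[-0.05,1,0],[0,0,0]]
    - [[-0.05,1,0],[0,0,0]]
    - [[-0.05,1,0],[0,0,0]]
    - [[-0.05,1,0],[0,0,0]]
    - [[-0.05,1,0],[0,0,0]]
    - [[-0.05,1,0],[0,0,0]]
    - [[-0.05,1,0],[0,0,0]]
    - [[-0.05,1,0],[0,0,0]]

```text
t: 14.37
eef_pos: [517.7, -72.3, 200.2]
tool_rot: [-0.001, 0.707, 0.707, -0.0]
contact_force: [0.2, -0.3, -0.0]
finger_gap: 70.6
gripper_force: 0.0
```

Emit:
jog_arm:
  targets:
    - [[-0.05,1,0],[0,0,0]]
    - [[-0.05,1,0],[0,0,0]]
    - [[-0.05,1,0],[0,0,0]]
    - [[-0.05,1,0],[0,0,0]]
    - [[-0.05,1,0],[0,0,0]]
    - [[-0.05,1,0],[0,0,0]]
    - [[-0.05,1,0],[0,0,0]]
    - [[0,0,0],[0,0,0]]

```text
t: 15.03
eef_pos: [508.4, 105.0, 200.3]
tool_rot: [-0.002, 0.705, 0.709, 0.0]
contact_force: [-0.8, 0.1, -0.5]
finger_gap: 70.6
gripper_force: 0.0
```

Emit:
jog_arm:
  targets:
    - [[0,0.3,0],[0,0,0]]
    - [[0,0,0],[0,0,0]]
    - [[0,0,0],[0,0,0]]
    - [[0,0,0],[0,0,0]]
    - [[0,0,0],[0,0,0]]
    - [[0,0,0],[0,0,0]]
    - [[0,0,0],[0,0,0]]
    - [[0,0,0],[0,0,0]]

```text
t: 15.7
eef_pos: [509.8, 107.7, 201.8]
tool_rot: [0.0, 0.708, 0.707, 0.0]
contact_force: [0.9, 1.2, 0.3]
finger_gap: 70.7
gripper_force: 0.0
```

Emit:
jog_arm:
  targets:
    - [[0,0,-0.8],[0,0,0]]
    - [[0,0,-0.8],[0,0,0]]
    - [[0,0,-0.8],[0,0,0]]
    - [[0,0,-0.8],[0,0,0]]
    - [[0,0,-0.75],[0,0,0]]
    - [[0,0,0],[0,0,0]]
    - [[0,0,0],[0,0,0]]
    - [[0,0,0],[0,0,0]]

```text
t: 16.37
eef_pos: [510.5, 108.2, 104.3]
tool_rot: [0.001, 0.707, 0.707, 0.001]
contact_force: [0.9, -0.1, 1.9]
finger_gap: 70.1
gripper_force: 0.0
```

Emit:
jog_arm:
  targets:
    - [[0,0,0],[0,0,0]]
    - [[0,0,0],[0,0,0]]
    - [[0,0,0],[0,0,0]]
    - [[0,0,0],[0,0,0]]
    - [[0,0,0],[0,0,0]]
    - [[0,0,0.5],[0,0,0]]
    - [[0,0,0.5],[0,0,0]]
    - [[0,0,0],[0,0,0]]
  fingers: -1

```text
t: 17.03
eef_pos: [511.3, 108.3, 130.8]
tool_rot: [0.001, 0.707, 0.707, 0.002]
contact_force: [0.1, -0.0, -1.4]
finger_gap: 51.4
gripper_force: 30.0
```

Emit:
jog_arm:
  targets:
    - [[-0.2,-0.6,0],[0,0,0]]
    - [[-0.2,-1,0],[0,0,0]]
    - [[-0.2,-1,0],[0,0,0]]
    - [[-0.2,-1,0],[0,0,0]]
    - [[-0.2,-1,0],[0,0,0]]
    - [[-0.2,-1,0],[0,0,0]]
    - [[-0.2,-1,0],[0,0,0]]
    - [[-0.2,-1,0],[0,0,0]]

```text
t: 17.7
eef_pos: [469.2, -82.9, 127.8]
tool_rot: [0.0, 0.707, 0.707, 0.0]
contact_force: [0.8, 0.0, -1.9]
finger_gap: 51.6
gripper_force: 30.0
```

Emit:
jog_arm:
  targets:
    - [[-0.2,-1,0],[0,0,0]]
    - [[-0.2,-1,0],[0,0,0]]
    - [[-0.2,-1,0],[0,0,0]]
    - [[-0.2,-1,0],[0,0,0]]
    - [[-0.2,-1,0],[0,0,0]]
    - [[-0.2,-1,0],[0,0,0]]
    - [[-0.2,-1,0],[0,0,0]]
    - [[-0.2,-1,0],[0,0,0]]

```text
t: 18.37
eef_pos: [429.2, -283.0, 127.7]
tool_rot: [-0.0, 0.707, 0.707, 0.0]
contact_force: [0.4, 0.2, -1.7]
finger_gap: 52.0
gripper_force: 30.0
```

Emit:
jog_arm:
  targets:
    - [[0,-0.56,0],[0,0,0]]
    - [[0,0,0],[0,0,0]]
    - [[0,0,-0.5],[0,0,0]]
    - [[0,0,-0.45],[0,0,0]]
    - [[0,0,0],[0,0,0]]
    - [[0,0,0],[0,0,0]]
    - [[0,0,0],[0,0,0]]
    - [[0,0,0],[0,0,0]]

```text
t: 19.03
eef_pos: [430.1, -295.4, 104.6]
tool_rot: [0.0, 0.707, 0.707, 0.0]
contact_force: [-0.4, -0.1, -1.6]
finger_gap: 51.8
gripper_force: 30.0
```

Emit:
jog_arm:
  targets:
    - [[0,0,-0.12],[0,0,0]]
    - [[0,0,-0.06],[0,0,0]]
    - [[0,0,-0.04],[0,0,0]]
    - [[0,0,-0.04],[0,0,0]]
    - [[0,0,0],[0,0,0]]
    - [[0,0,0],[0,0,0]]
    - [[0,0,0],[0,0,0]]
    - [[0,0,0],[0,0,0]]

```text
t: 19.7
eef_pos: [429.9, -296.0, 99.1]
tool_rot: [0.0, 0.707, 0.707, 0.0]
contact_force: [-0.7, 2.4, 5.3]
finger_gap: 51.8
gripper_force: 30.0
```

Emit:
jog_arm:
  targets:
    - [[0,0,0],[0,0,0]]
    - [[0,0,0],[0,0,0]]
    - [[0,0,0],[0,0,0]]
    - [[0,0,0.9],[0,0,0]]
    - [[0,0,1],[0,0,0]]
    - [[0,0,1],[0,0,0]]
    - [[0,0,1],[0,0,0]]
    - [[0,0.4,0.3],[0,0,0]]
  fingers: 0.5

```text
t: 20.37
eef_pos: [431.1, -288.0, 206.7]
tool_rot: [0.004, 0.708, 0.706, 0.0]
contact_force: [0.4, 0.8, 0.4]
finger_gap: 70.3
gripper_force: 0.0
```

Emit:
jog_arm:
  targets:
    - [[0.6,1,0],[0,0,0]]
    - [[0.6,1,0],[0,0,0]]
    - [[0.6,1,0],[0,0,0]]
    - [[0.6,1,0],[0,0,0]]
    - [[0.6,1,0],[0,0,0]]
    - [[0.6,1,0],[0,0,0]]
    - [[0.6,1,0],[0,0,0]]
    - [[0,0,0],[0,0,0]]

```text
t: 21.03
eef_pos: [536.0, -105.8, 201.1]
tool_rot: [-0.001, 0.705, 0.709, 0.001]
contact_force: [-0.4, -1.1, 0.5]
finger_gap: 70.7
gripper_force: 0.0
```

Emit:
jog_arm:
  targets:
    - [[0,0,0],[0,0,0]]
    - [[0,0,0],[0,0,0]]
    - [[0,0,0],[0,0,0]]
    - [[0,0,0],[0,0,0]]
    - [[0,0,0],[0,0,0]]
    - [[0,0,0],[0,0,0]]
    - [[0,0,0],[0,0,0]]
    - [[0,0,0],[0,0,0]]

```text
t: 21.7
eef_pos: [534.7, -111.2, 202.8]
tool_rot: [0.0, 0.707, 0.707, 0.0]
contact_force: [-0.6, -0.4, 0.3]
finger_gap: 70.7
gripper_force: 0.0
```

```bash
cat >> h.py <<'E'
def discs(c,im):
    hsv=cv2.cvtColor(im,cv2.COLOR_RGB2HSV)
    for k,(a,b) in dict(green=(50,85),red=(172,8),blue=(100,122)).items():
        h=hsv[...,0].astype(int); m=((h>=a)&(h<=b)) if a<b else ((h>=a)|(h<=b))
        m=(m&(hsv[...,1]>110)&(hsv[...,2]>50)).astype(np.uint8)
        nn,l,st,ce=cv2.connectedComponentsWithStats(m)
        for i in range(1,nn):
            if st[i,4]>300: print(k,st[i].tolist(),onz(c,(st[i,0]+(st[i,2]-1)/2,st[i,1]+(st[i,3]-1)/2),11).round(1), onz(c,ce[i],11).round(1))
E
python3 - <<'E'
from h import *
print(r.read_state()["eef_pos"])
for n in("wrist","scene","side"):
    c,im=snap(n,n+"2.png"); print(n); discs(c,im)
    hsv=cv2.cvtColor(im,cv2.COLOR_RGB2HSV).astype(int)
    m=((hsv[...,0]>130)&(hsv[...,0]<160)&(hsv[...,1]>120)).astype(np.uint8)
    nn,l,st,ce=cv2.connectedComponentsWithStats(m)
    for i in range(1,nn):
        if st[i,4]>80: print("handle",st[i].tolist(),onz(c,ce[i],71 if n=="wrist" else 60))
    if n!="scene":
        for d in mark_of("stamp",n)[:1]+[]: print("stamp",d["score"],onz(c,d["point"],6))
E
```

```text
[ 534.65795648 -111.22549876  202.83454115]
wrist
green [234, 119, 67, 66, 3443] [520.  -66.9  11. ] [520. -67.  11.]
green [354, 370, 35, 41, 972] [ 662.2 -398.8   11. ] [ 660.4 -399.8   11. ]
red [229, 27, 73, 79, 4385] [519.   22.1  11. ] [519.   21.9  11. ]
red [490, 279, 70, 37, 1481] [ 848. -252.   11.] [ 841.7 -242.8   11. ]
red [248, 370, 52, 19, 450] [ 525.1 -379.8   11. ] [ 526.8 -372.9   11. ]
red [245, 379, 57, 33, 1476] [ 524.2 -407.4   11. ] [ 524.5 -410.6   11. ]
blue [230, 0, 55, 14, 546] [511.8  77.4  11. ] [511.7  78.4  11. ]
blue [175, 370, 33, 35, 657] [ 409.3 -393.3   11. ] [ 411.8 -384.6   11. ]
blue [164, 390, 32, 30, 680] [ 390.5 -424.    11. ] [ 390.5 -429.3   11. ]
handle [322, 80, 35, 33, 905] [588.3552492  -12.30435485  71.        ]
stamp 0.87 [587.98079026 -14.87029749   6.        ]
scene
green [249, 195, 28, 22, 484] [520.4 -69.4  11. ] [520.3 -70.1  11. ]
red [27, 0, 33, 74, 359] [   43.9 -1013.     11. ] [   37.6 -1013.6    11. ]
red [44, 0, 36, 65, 1061] [  -0.  -971.1   11. ] [ -19.4 -978.9   11. ]
red [162, 153, 23, 22, 339] [ 457.4 -334.6   11. ] [
[... 386 characters left out ...]
]
green [94, 238, 34, 32, 639] [ 560.4 -311.9   11. ] [ 559.9 -311.7   11. ]
red [92, 186, 32, 31, 661] [ 444.3 -325.4   11. ] [ 445.5 -324.6   11. ]
red [99, 205, 33, 29, 476] [ 486.5 -308.2   11. ] [ 494.2 -302.6   11. ]
red [266, 207, 39, 36, 1073] [522.5  19.6  11. ] [522.4  19.8  11. ]
red [0, 384, 151, 36, 647] [ 824.8 -351.5   11. ] [ 818.5 -307.2   11. ]
blue [90, 141, 29, 26, 451] [ 327.4 -340.7   11. ] [ 325.4 -340.8   11. ]
blue [311, 202, 38, 34, 903] [515.5 107.5  11. ] [512.7 105.3  11. ]
blue [402, 250, 34, 33, 400] [628.3 259.6  11. ] [628.7 259.1  11. ]
handle [264, 238, 16, 14, 177] [588.45014228 -12.32035472  60.        ]
stamp 0.69 [587.55453544 -15.34297753   6.        ]
```

View pics/wrist2.png

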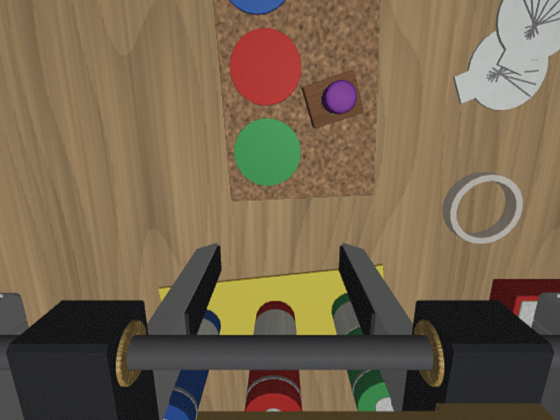

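View pics/scene2.png

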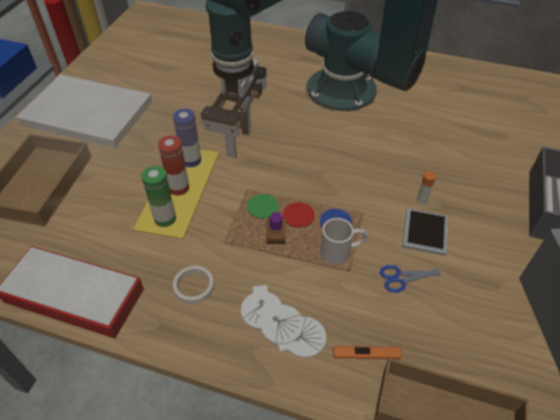

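The wrist view shows all three coasters uncovered and the stamp handle at (341,97). The scene view shows the three tins upright on the board. Going for the stamp.

Emit:
jog_arm:
  targets:
    - [[0.54,0.99,-0.5],[0,0,0]]
    - [[0.54,0.99,-0.5],[0,0,0]]
    - [[0.54,0.99,-0.5],[0,0,0]]
    - [[0.53,0.99,-0.5],[0,0,0]]
    - [[0,0,-0.5],[0,0,0]]
    - [[0,0,0],[0,0,0]]
    - [[0,0,0],[0,0,0]]
    - [[0,0,0],[0,0,0]]

```text
t: 22.62
eef_pos: [588.5, -12.8, 141.0]
tool_rot: [0.001, 0.708, 0.707, 0.0]
contact_force: [-0.4, 0.2, 0.2]
finger_gap: 70.5
gripper_force: 0.0
```

Emit:
jog_arm:
  targets:
    - [[0,0,-0.9],[0,0,0]]
    - [[0,0,-0.9],[0,0,0]]
    - [[0,0,-0.9],[0,0,0]]
    - [[0,0,-0.8],[0,0,0]]
    - [[0,0,-0.5],[0,0,0]]
    - [[0,0,0],[0,0,0]]
    - [[0,0,0],[0,0,0]]
    - [[0,0,0],[0,0,0]]

```text
t: 23.28
eef_pos: [589.8, -12.4, 42.3]
tool_rot: [0.001, 0.707, 0.707, 0.001]
contact_force: [-0.1, 0.4, -0.7]
finger_gap: 70.1
gripper_force: 0.0
```

Emit:
jog_arm:
  targets:
    - [[0,0,0],[0,0,0]]
    - [[0,0,0],[0,0,0]]
    - [[0,0,0],[0,0,0]]
    - [[0,0,0],[0,0,0]]
    - [[0,0,0],[0,0,0]]
    - [[0,0,0],[0,0,0]]
    - [[0,0,0],[0,0,0]]
    - [[0,0,0],[0,0,0]]
  fingers: -1

```text
t: 23.95
eef_pos: [588.8, -11.8, 40.4]
tool_rot: [0.0, 0.707, 0.707, 0.0]
contact_force: [1.0, -0.5, 0.2]
finger_gap: 29.7
gripper_force: 30.0
```

Emit:
jog_arm:
  targets:
    - [[0,0,0.3],[0,0,0]]
    - [[0,0,0.9],[0,0,0]]
    - [[0,0,0.9],[0,0,0]]
    - [[0,0,0.9],[0,0,0]]
    - [[0,0,0],[0,0,0]]
    - [[0,0,0],[0,0,0]]
    - [[0,0,0],[0,0,0]]
    - [[0,0,0],[0,0,0]]

```text
t: 24.62
eef_pos: [587.1, -11.7, 112.8]
tool_rot: [-0.002, 0.707, 0.707, -0.001]
contact_force: [-0.1, -1.4, -1.0]
finger_gap: 29.5
gripper_force: 30.0
```

Emit:
jog_arm:
  targets:
    - [[-1,0.5,0.5],[0,0,0]]
    - [[-1,0.5,0.5],[0,0,0]]
    - [[-1,0.5,0.5],[0,0,0]]
    - [[-1,0.5,0.5],[0,0,0]]
    - [[-0.3,1,0],[0,0,0]]
    - [[0,1,0],[0,0,0]]
    - [[0,1,0],[0,0,0]]
    - [[0,1,0],[0,0,0]]

```text
t: 25.28
eef_pos: [479.7, 139.0, 163.6]
tool_rot: [-0.001, 0.707, 0.707, -0.001]
contact_force: [0.7, 0.0, -1.6]
finger_gap: 29.6
gripper_force: 30.0
```

Emit:
jog_arm:
  targets:
    - [[0,1,0.5],[0,0,0]]
    - [[0,0.8,0.5],[0,0,0]]
    - [[0,0.5,0.5],[0,0,0]]
    - [[0,0,0],[0,0,0]]
    - [[0,0,0],[0,0,0]]
    - [[0,0,0],[0,0,0]]
    - [[0,0,0],[0,0,0]]
    - [[0,0,0],[0,0,0]]

```text
t: 25.95
eef_pos: [480.5, 194.5, 201.4]
tool_rot: [-0.0, 0.708, 0.706, -0.001]
contact_force: [0.5, 1.5, -1.8]
finger_gap: 29.2
gripper_force: 30.0
```

```bash
python3 - <<'E'
from h import *
print(r.read_state()["eef_pos"])
c,im=snap("wrist","w3.png")
d=outline_of("inkpad","wrist")[0]; ys,xs=np.nonzero(d["mask"])
P=np.array([onz(c,p,14)[:2] for p in zip(xs,ys)],np.float32); print(d["score"],cv2.minAreaRect(P),P.mean(0))
g=cv2.cvtColor(im,cv2.COLOR_RGB2GRAY); m=((g<40)&d["mask"]).astype(np.uint8)
nn,l,st,ce=cv2.connectedComponentsWithStats(m); i=1+np.argmax(st[1:,4]); ys,xs=np.nonzero(l==i)
P=np.array([onz(c,p,16)[:2] for p in zip(xs,ys)],np.float32); print("black",st[i],cv2.minAreaRect(P),P.mean(0))
for d in mark_of("inkpad","wrist")[:1]: print(onz(c,d["point"],0))
for d in mark_of("stamp","wrist")[:1]: print("stamp",d,proj(c,r.read_state()["eef_pos"]-[0,0,34.5]))
E
```

```text
[480.53697631 194.54774349 201.41370895]
0.72 ((473.2131042480469, 311.5201721191406), (112.9588623046875, 96.93569946289062), 4.009593486785889) [473.04172 313.22015]Traceback (most recent call last):
  File "<stdin>", line 7, in <module>
    return _wrapfunc(a, 'argmax', axis=axis, out=out, **kwds)
    return bound(*args, **kwds)
ValueError: attempt to get argmax of an empty sequence
```

View pics/w3.png

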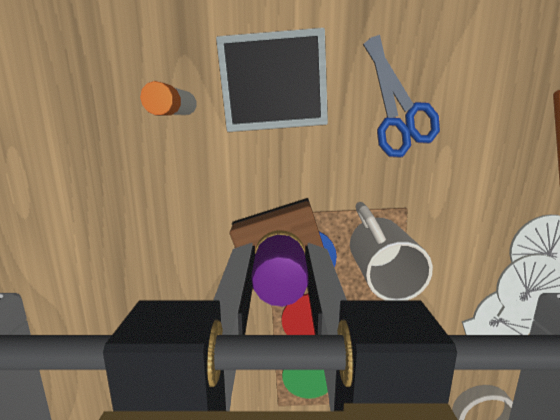

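The pad's corners are near (217,38), (326,29), (328,125) and (227,132). The stamp hangs upright in the grip, and the glue stick at (160,98) is well clear. I'll compare the pad's black area across the views.

```bash
python3 - <<'E'
from h import *
c=cam("wrist"); print([onz(c,p,14).round(1)[:2] for p in ((217,38),(326,29),(328,127),(227,132),(273,81))])
for n,b in (("wrist",(210,25,335,140)),("side",(395,168,462,225)),("scene",(400,205,452,255))):
    if n=="wrist": im=cv2.imread("pics/w3.png")[:,:,::-1]
    else: c,im=snap(n)
    if n!="wrist": c=cam(n)
    m=np.zeros(im.shape[:2],np.uint8); x0,y0,x1,y1=b
    m[y0:y1,x0:x1]=(im[y0:y1,x0:x1].max(2)<60)
    nn,l,st,ce=cv2.connectedComponentsWithStats(m); i=1+np.argmax(st[1:,4]); ys,xs=np.nonzero(l==i)
    P=np.array([onz(c,p,16)[:2] for p in zip(xs,ys)],np.float32); print(n,st[i],cv2.minAreaRect(P),P.mean(0))
E
```

```text
[array([416.5, 354. ]), array([527.5, 361.9]), array([533.2, 265.7]), array([422.4, 260.7]), array([473.4, 312.9])]
wrist [ 225   37   86   86 3756] ((470.2831726074219, 312.57275390625), (87.49388885498047, 78.48914337158203), 3.9452226161956787) [453.34427 315.3151 ]
side [ 403  173   51   44 1574] ((476.7369384765625, 310.0967712402344), (94.70140075683594, 78.24519348144531), 3.8493268489837646) [477.82474 309.98828]
scene [ 408  211   36   37 1059] ((474.2986755371094, 310.77410888671875), (92.67446899414062, 76.06632995605469), 4.151148319244385) [475.49832 311.01697]
```

Emit:
jog_arm:
  targets:
    - [[-0.05,0.93,-0.4],[0,0,0]]
    - [[-0.05,0.93,-0.4],[0,0,0]]
    - [[-0.05,0.93,-0.4],[0,0,0]]
    - [[-0.05,0.93,-0.4],[0,0,0]]
    - [[0,0.93,-0.4],[0,0,0]]
    - [[0,0,-0.5],[0,0,0]]
    - [[0,0,-0.5],[0,0,0]]
    - [[0,0,0],[0,0,0]]

```text
t: 26.82
eef_pos: [474.3, 310.4, 124.0]
tool_rot: [-0.001, 0.707, 0.707, -0.003]
contact_force: [-0.0, -0.0, -2.0]
finger_gap: 29.5
gripper_force: 30.0
```

Emit:
jog_arm:
  targets:
    - [[0,0,-0.5],[0,0,0]]
    - [[0,0,-0.5],[0,0,0]]
    - [[0,0,-0.5],[0,0,0]]
    - [[0,0,-0.5],[0,0,0]]
    - [[0,0,0],[0,0,0]]
    - [[0,0,0],[0,0,0]]
    - [[0,0,0],[0,0,0]]
    - [[0,0,0],[0,0,0]]

```text
t: 27.48
eef_pos: [476.6, 312.2, 78.7]
tool_rot: [0.0, 0.707, 0.707, 0.001]
contact_force: [-0.2, 0.6, -1.6]
finger_gap: 29.4
gripper_force: 30.0
```

Another 28 mm or so down to contact; I'll stop slightly above and creep.

Emit:
jog_arm:
  targets:
    - [[0,0,-0.4],[0,0,0]]
    - [[0,0,-0.3],[0,0,0]]
    - [[0,0,-0.2],[0,0,0]]
    - [[0,0,-0.1],[0,0,0]]
    - [[0,0,0],[0,0,0]]
    - [[0,0,0],[0,0,0]]
    - [[0,0,0],[0,0,0]]
    - [[0,0,0],[0,0,0]]

```text
t: 28.15
eef_pos: [476.3, 312.0, 53.2]
tool_rot: [0.0, 0.707, 0.707, 0.0]
contact_force: [-0.0, 1.0, -1.7]
finger_gap: 29.5
gripper_force: 30.0
```

Emit:
jog_arm:
  targets:
    - [[0,0,-0.05],[0,0,0]]
    - [[0,0,-0.05],[0,0,0]]
    - [[0,0,0],[0,0,0]]
    - [[0,0,0],[0,0,0]]
    - [[0,0,0],[0,0,0]]
    - [[0,0,0],[0,0,0]]
    - [[0,0,0],[0,0,0]]
    - [[0,0,0],[0,0,0]]

```text
t: 28.82
eef_pos: [476.1, 311.9, 50.4]
tool_rot: [0.0, 0.707, 0.707, 0.0]
contact_force: [-0.0, -0.2, 0.1]
finger_gap: 29.2
gripper_force: 30.0
```

Emit:
jog_arm:
  targets:
    - [[0,0,-0.02],[0,0,0]]
    - [[0,0,0],[0,0,0]]
    - [[0,0,0],[0,0,0]]
    - [[0,0,0],[0,0,0]]
    - [[0,0,0],[0,0,0]]
    - [[0,0,0],[0,0,0]]
    - [[0,0,0],[0,0,0]]
    - [[0,0,0],[0,0,0]]

```text
t: 29.48
eef_pos: [476.1, 311.9, 50.3]
tool_rot: [0.0, 0.707, 0.707, 0.0]
contact_force: [-1.9, -0.7, 5.9]
finger_gap: 29.8
gripper_force: 30.0
```

Emit:
jog_arm:
  targets:
    - [[0,0,0],[0,0,0]]
    - [[0,0,0],[0,0,0]]
    - [[0,0,0],[0,0,0]]
    - [[0,0,0.7],[0,0,0]]
    - [[0,0,0.9],[0,0,0]]
    - [[0,0,0.9],[0,0,0]]
    - [[0,0,1],[0,0,0]]
    - [[0,0,1],[0,0,0]]
  fingers: 0.5

```text
t: 30.15
eef_pos: [475.6, 311.7, 162.3]
tool_rot: [-0.0, 0.707, 0.707, -0.001]
contact_force: [1.1, -0.6, 0.1]
finger_gap: 70.4
gripper_force: 0.0
```

Emit:
jog_arm:
  targets:
    - [[0,0,1],[0,0,0]]
    - [[0,0,0.6],[0,0,0]]
    - [[0,-1,0],[0,0,0]]
    - [[0,-1,0],[0,0,0]]
    - [[0,-1,0],[0,0,0]]
    - [[0,-1,0],[0,0,0]]
    - [[0,0,0],[0,0,0]]
    - [[0,0,0],[0,0,0]]

```text
t: 30.82
eef_pos: [476.1, 211.2, 201.9]
tool_rot: [-0.0, 0.708, 0.706, 0.0]
contact_force: [0.6, 0.6, 0.2]
finger_gap: 70.2
gripper_force: 0.0
```

```bash
python3 - <<'E'
from h import *
print(r.read_state()["eef_pos"])
for n in("side","scene","wrist"):
    c,im=snap(n,n+"4.png")
    for k,z in(("stamp",16),("inkpad",0)):
        for d in mark_of(k,n)[:1]: print(n,k,round(d["score"],2),onz(c,d["point"],z).round(1))
    hsv=cv2.cvtColor(im,cv2.COLOR_RGB2HSV).astype(int)
    m=((hsv[...,0]>130)&(hsv[...,0]<160)&(hsv[...,1]>120)).astype(np.uint8)
    nn,l,st,ce=cv2.connectedComponentsWithStats(m)
    for i in range(1,nn):
        if st[i,4]>80: print("handle",st[i].tolist(),onz(c,ce[i],81 if n=="wrist" else 68))
    if n!="wrist":
        hs=cv2.cvtColor(im,cv2.COLOR_RGB2HSV).astype(int)
        for k,p in dict(red=(528.7,-285),green=(628,-274),blue=(430,-296)).items():
            u,v=map(int,proj(c,(*p,156))); w=hs[v-9:v+10,u-9:u+10]
            mm=(w[...,1]<70)&(w[...,2]>120); ys,xs=np.nonzero(mm)
            if len(ys): print("lid",k,len(ys),onz(c,(xs.mean()+u-9,ys.mean()+v-9),156).round(1))
E
```

```text
[476.06946488 211.17093788 201.9319992 ]
side stamp 0.84 [477.9 307.4  16. ]
side inkpad 0.77 [479.1 308.2   0. ]
handle [430, 172, 14, 12, 137] [471.64005221 314.87425153  68.        ]
lid red 98 [ 529.8 -285.1  156. ]
lid green 125 [ 629.2 -272.9  156. ]
lid blue 90 [ 431.9 -296.7  156. ]
scene stamp 0.74 [478.1 311.   16. ]
scene inkpad 0.9 [467.4 307.8   0. ]
handle [425, 208, 13, 16, 147] [476.10206874 311.29943444  68.        ]
lid red 48 [ 525.5 -287.   156. ]
lid green 72 [ 625.2 -274.7  156. ]
lid blue 46 [ 426.3 -298.5  156. ]
wrist stamp 0.72 [475.2 313.7  16. ]
handle [264, 79, 33, 35, 873] [475.72143523 311.88121495  81.        ]
```

View pics/side4.png

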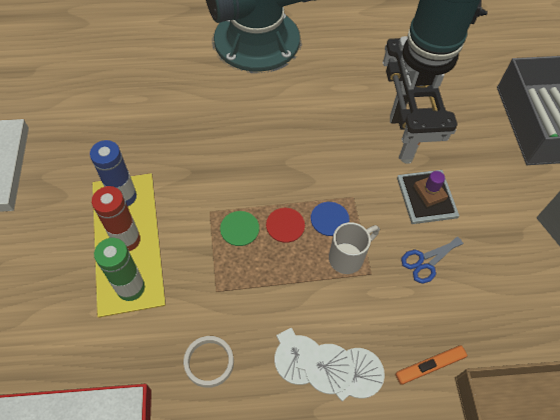

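View pics/wrist4.png

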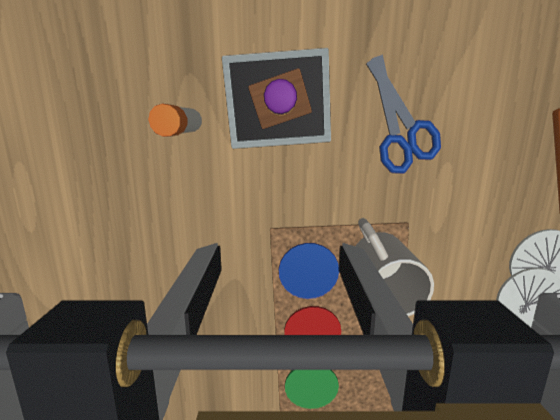

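The stamp stands centred on the pad: block at (280,98), pad centre ≈(278,98). Now I'll measure the coasters from this wrist view and go back for blue.

```bash
python3 - <<'E'
from h import *
c=cam("wrist"); im=cv2.imread("pics/wrist4.png")[:,:,::-1].copy(); discs(c,im)
c=cam("scene"); im=cv2.imread("pics/scene4.png")[:,:,::-1].copy(); discs(c,im)
c=cam("side"); im=cv2.imread("pics/side4.png")[:,:,::-1].copy(); discs(c,im)
E
```

```text
green [285, 370, 53, 38, 1705] [519.3 -71.6  11. ] [519.5 -69.5  11. ]
red [284, 306, 58, 29, 1345] [518.4  38.8  11. ] [518.4  35.6  11. ]
blue [380, 120, 61, 53, 1306] [621.5 262.8  11. ] [621.8 262.4  11. ]
blue [279, 243, 61, 56, 2601] [512.  109.8  11. ] [511.3 110.1  11. ]
green [249, 195, 28, 22, 498] [520.4 -69.4  11. ] [520.8 -69.2  11. ]
red [27, 0, 33, 74, 350] [   43.9 -1013.     11. ] [   38.3 -1012.8    11. ]
red [44, 0, 36, 65, 1059] [  -0.  -971.1   11. ] [ -19.2 -978.8   11. ]
red [162, 153, 23, 22, 337] [ 457.4 -334.6   11. ] [ 458.9 -332.5   11. ]
red [283, 202, 32, 26, 656] [520.4  20.2  11. ] [519.6  19.5  11. ]
red [0, 276, 143, 62, 1748] [ 897.3 -348.1   11. ] [ 900.8 -322.    11. ]
blue [0, 39, 36, 58, 1359] [ 222.3 -980.1   11. ] [  212.9 -1002.2    11. ]
green [221, 211, 38, 35, 1013] [523.8 -68.6  11. ] [524.  -69.3  11. ]
green [94, 238, 34, 32, 639] [ 560.4 -311.9   11. ] [ 560.1 -311.7   11. ]
red [92, 186, 32, 31, 659] [ 444.3 -325.4   11. ] [ 445.5 -324.5   11. ]
red [99, 205, 33, 29, 478] [ 486.5 -308.2   11. ] [ 494.1 -302.7   11. ]
red [266, 207, 39, 36, 1083] [522.5  19.6  11. ] [522.6  19.6  11. ]
red [0, 384, 151, 36, 647] [ 824.8 -351.5   11. ] [ 818.5 -307.1   11. ]
blue [90, 141, 29, 28, 463] [ 330.  -340.5   11. ] [ 326.5 -340.8   11. ]
blue [311, 202, 38, 34, 904] [515.5 107.5  11. ] [512.7 105.3  11. ]
blue [402, 250, 34, 33, 401] [628.3 259.6  11. ] [628.8 259.   11. ]
```

Emit:
jog_arm:
  targets:
    - [[-0.1,-1,0],[0,0,0]]
    - [[-0.1,-1,0],[0,0,0]]
    - [[-0.1,-1,0],[0,0,0]]
    - [[-0.1,-1,0],[0,0,0]]
    - [[-0.1,-1,0],[0,0,0]]
    - [[-0.1,-1,0],[0,0,0]]
    - [[-0.1,-1,0],[0,0,0]]
    - [[-0.1,-1,0],[0,0,0]]

```text
t: 31.93
eef_pos: [455.8, 11.0, 202.4]
tool_rot: [0.0, 0.707, 0.707, 0.0]
contact_force: [0.2, -0.7, 0.2]
finger_gap: 70.6
gripper_force: 0.0
```

Emit:
jog_arm:
  targets:
    - [[-0.1,-1,0],[0,0,0]]
    - [[-0.1,-1,0],[0,0,0]]
    - [[-0.1,-1,0],[0,0,0]]
    - [[-0.1,-1,0],[0,0,0]]
    - [[-0.1,-1,0],[0,0,0]]
    - [[-0.1,-1,0],[0,0,0]]
    - [[-0.1,-1,0],[0,0,0]]
    - [[-0.1,-1,0],[0,0,0]]

```text
t: 32.6
eef_pos: [435.9, -189.2, 202.4]
tool_rot: [0.0, 0.707, 0.707, 0.0]
contact_force: [0.7, -0.5, 0.2]
finger_gap: 70.3
gripper_force: 0.0
```

Emit:
jog_arm:
  targets:
    - [[-0.1,-1,0],[0,0,0]]
    - [[-0.1,-1,0],[0,0,0]]
    - [[0,-1,0],[0,0,0]]
    - [[0,-1,0],[0,0,0]]
    - [[0,-0.3,0],[0,0,0]]
    - [[0,0,0],[0,0,0]]
    - [[0,0,0],[0,0,0]]
    - [[0,0,0],[0,0,0]]

```text
t: 33.27
eef_pos: [431.2, -294.4, 202.3]
tool_rot: [-0.0, 0.707, 0.707, 0.0]
contact_force: [0.2, 1.4, -0.2]
finger_gap: 70.4
gripper_force: 0.0
```

Emit:
jog_arm:
  targets:
    - [[-0.04,-0.06,-0.85],[0,0,0]]
    - [[0,0,-0.85],[0,0,0]]
    - [[0,0,-0.85],[0,0,0]]
    - [[0,0,-0.85],[0,0,0]]
    - [[0,0,-0.7],[0,0,0]]
    - [[0,0,0],[0,0,0]]
    - [[0,0,0],[0,0,0]]
    - [[0,0,0],[0,0,0]]

```text
t: 33.93
eef_pos: [430.8, -296.9, 101.3]
tool_rot: [0.001, 0.707, 0.707, 0.0]
contact_force: [0.2, -0.9, -0.3]
finger_gap: 70.4
gripper_force: 0.0
```

Emit:
jog_arm:
  targets:
    - [[0,0,0],[0,0,0]]
    - [[0,0,0],[0,0,0]]
    - [[0,0,0],[0,0,0]]
    - [[0,0,0],[0,0,0]]
    - [[0,0,0],[0,0,0]]
    - [[0,0,0.7],[0,0,0]]
    - [[0,0,0.7],[0,0,0]]
    - [[0,0,0],[0,0,0]]
  fingers: -1

```text
t: 34.6
eef_pos: [431.4, -298.4, 138.0]
tool_rot: [0.003, 0.707, 0.707, 0.0]
contact_force: [0.3, -0.7, -1.3]
finger_gap: 51.3
gripper_force: 30.0
```

Emit:
jog_arm:
  targets:
    - [[0.2,0.5,0],[0,0,0]]
    - [[0.2,1,0],[0,0,0]]
    - [[0.2,1,0],[0,0,0]]
    - [[0.2,1,0],[0,0,0]]
    - [[0.2,1,0],[0,0,0]]
    - [[0.2,1,0],[0,0,0]]
    - [[0.2,1,0],[0,0,0]]
    - [[0.2,1,0],[0,0,0]]

```text
t: 35.27
eef_pos: [469.1, -107.1, 132.7]
tool_rot: [-0.002, 0.707, 0.707, -0.0]
contact_force: [0.7, 0.1, -2.0]
finger_gap: 51.6
gripper_force: 30.0
```

Emit:
jog_arm:
  targets:
    - [[0.2,1,0],[0,0,0]]
    - [[0.2,1,0],[0,0,0]]
    - [[0.2,1,0],[0,0,0]]
    - [[0.2,1,0],[0,0,0]]
    - [[0.2,1,0],[0,0,0]]
    - [[0.2,1,0],[0,0,0]]
    - [[0.2,1,0],[0,0,0]]
    - [[0.2,1,0],[0,0,0]]

```text
t: 35.93
eef_pos: [508.6, 92.6, 132.6]
tool_rot: [-0.001, 0.707, 0.707, -0.001]
contact_force: [-0.2, 0.6, -2.1]
finger_gap: 51.5
gripper_force: 30.0
```

Emit:
jog_arm:
  targets:
    - [[0.08,0.7,0],[0,0,0]]
    - [[0,0,0],[0,0,0]]
    - [[0,0,0],[0,0,0]]
    - [[0,0,-0.4],[0,0,0]]
    - [[0,0,-0.4],[0,0,0]]
    - [[0,0,0],[0,0,0]]
    - [[0,0,0],[0,0,0]]
    - [[0,0,0],[0,0,0]]

```text
t: 36.6
eef_pos: [511.8, 107.2, 114.3]
tool_rot: [-0.0, 0.708, 0.707, -0.0]
contact_force: [-0.4, 0.0, -1.5]
finger_gap: 51.6
gripper_force: 30.0
```

Emit:
jog_arm:
  targets:
    - [[0.04,0.04,-0.15],[0,0,0]]
    - [[0,0,-0.1],[0,0,0]]
    - [[0,0,-0.04],[0,0,0]]
    - [[0,0,-0.04],[0,0,0]]
    - [[0,0,0],[0,0,0]]
    - [[0,0,0],[0,0,0]]
    - [[0,0,0],[0,0,0]]
    - [[0,0,0],[0,0,0]]

```text
t: 37.27
eef_pos: [513.1, 108.9, 106.7]
tool_rot: [0.0, 0.707, 0.707, 0.0]
contact_force: [0.0, 0.8, -1.4]
finger_gap: 51.5
gripper_force: 30.0
```

Emit:
jog_arm:
  targets:
    - [[0,0,-0.04],[0,0,0]]
    - [[0,0,-0.03],[0,0,0]]
    - [[0,0,0],[0,0,0]]
    - [[0,0,0],[0,0,0]]
    - [[0,0,0],[0,0,0]]
    - [[0,0,0],[0,0,0]]
    - [[0,0,0],[0,0,0]]
    - [[0,0,0],[0,0,0]]

```text
t: 37.93
eef_pos: [513.2, 109.0, 105.9]
tool_rot: [0.0, 0.707, 0.707, 0.0]
contact_force: [-0.9, 0.2, 5.0]
finger_gap: 52.1
gripper_force: 30.0
```

Emit:
jog_arm:
  targets:
    - [[0,0,0],[0,0,0]]
    - [[0,0,0],[0,0,0]]
    - [[0,0,0],[0,0,0]]
    - [[0,0,0.9],[0,0,0]]
    - [[0,0,1],[0,0,0]]
    - [[0,0,1],[0,0,0]]
    - [[0,0,0.9],[0,0,0]]
    - [[0,-0.4,0.1],[0,0,0]]
  fingers: 0.5

```text
t: 38.6
eef_pos: [515.3, 100.0, 207.0]
tool_rot: [0.003, 0.707, 0.708, 0.004]
contact_force: [1.4, 0.2, 0.5]
finger_gap: 70.6
gripper_force: 0.0
```

Emit:
jog_arm:
  targets:
    - [[0.05,-1,0],[0,0,0]]
    - [[0.05,-1,0],[0,0,0]]
    - [[0.05,-1,0],[0,0,0]]
    - [[0.05,-1,0],[0,0,0]]
    - [[0.05,-1,0],[0,0,0]]
    - [[0.05,-1,0],[0,0,0]]
    - [[0.05,-1,0],[0,0,0]]
    - [[0.05,-1,0],[0,0,0]]

```text
t: 39.27
eef_pos: [522.1, -103.0, 200.3]
tool_rot: [-0.001, 0.707, 0.707, -0.001]
contact_force: [0.1, -0.2, 0.3]
finger_gap: 70.4
gripper_force: 0.0
```

Emit:
jog_arm:
  targets:
    - [[0.05,-1,0],[0,0,0]]
    - [[0.05,-1,0],[0,0,0]]
    - [[0.05,-1,0],[0,0,0]]
    - [[0.05,-1,0],[0,0,0]]
    - [[0,-1,0],[0,0,0]]
    - [[0,-1,0],[0,0,0]]
    - [[0,-1,0],[0,0,0]]
    - [[0,-0.4,0],[0,0,0]]

```text
t: 39.93
eef_pos: [526.6, -289.4, 199.7]
tool_rot: [-0.001, 0.708, 0.706, -0.001]
contact_force: [-0.6, 0.1, -0.3]
finger_gap: 70.5
gripper_force: 0.0
```

Emit:
jog_arm:
  targets:
    - [[0,0,0],[0,0,0]]
    - [[0,0,0],[0,0,0]]
    - [[0,0,0],[0,0,0]]
    - [[0,0,0],[0,0,0]]
    - [[0,0,0],[0,0,0]]
    - [[0,0,0],[0,0,0]]
    - [[0,0,0],[0,0,0]]
    - [[0,0,0],[0,0,0]]

```text
t: 40.6
eef_pos: [528.2, -285.7, 202.4]
tool_rot: [0.0, 0.707, 0.707, 0.0]
contact_force: [-0.2, 0.3, -0.1]
finger_gap: 70.5
gripper_force: 0.0
```

Emit:
jog_arm:
  targets:
    - [[0,0,-0.85],[0,0,0]]
    - [[0,0,-0.85],[0,0,0]]
    - [[0,0,-0.85],[0,0,0]]
    - [[0,0,-0.85],[0,0,0]]
    - [[0,0,-0.7],[0,0,0]]
    - [[0,0,0],[0,0,0]]
    - [[0,0,0],[0,0,0]]
    - [[0,0,0],[0,0,0]]

```text
t: 41.27
eef_pos: [528.7, -286.5, 101.2]
tool_rot: [0.001, 0.707, 0.707, 0.0]
contact_force: [-0.2, 0.1, -0.7]
finger_gap: 70.4
gripper_force: 0.0
```

Emit:
jog_arm:
  targets:
    - [[0,0,0],[0,0,0]]
    - [[0,0,0],[0,0,0]]
    - [[0,0,0],[0,0,0]]
    - [[0,0,0],[0,0,0]]
    - [[0,0,0],[0,0,0]]
    - [[0,0,0.7],[0,0,0]]
    - [[0,0,0.6],[0,0,0]]
    - [[0,0,0],[0,0,0]]
  fingers: -1

```text
t: 41.93
eef_pos: [529.3, -287.0, 135.1]
tool_rot: [0.003, 0.707, 0.707, 0.001]
contact_force: [0.2, -0.5, -1.9]
finger_gap: 52.1
gripper_force: 30.0
```

Emit:
jog_arm:
  targets:
    - [[0,0.5,0],[0,0,0]]
    - [[0,1,0],[0,0,0]]
    - [[0,1,0],[0,0,0]]
    - [[0,1,0],[0,0,0]]
    - [[0,1,0],[0,0,0]]
    - [[0,1,0],[0,0,0]]
    - [[0,1,0],[0,0,0]]
    - [[0,1,0],[0,0,0]]

```text
t: 42.6
eef_pos: [526.5, -96.1, 130.1]
tool_rot: [-0.002, 0.707, 0.707, -0.001]
contact_force: [-0.4, -0.5, -2.9]
finger_gap: 51.6
gripper_force: 30.0
```

Emit:
jog_arm:
  targets:
    - [[-0.2,1,0],[0,0,0]]
    - [[-0.1,1,0],[0,0,0]]
    - [[0,1,0],[0,0,0]]
    - [[0,1,0],[0,0,0]]
    - [[0,0.6,0],[0,0,0]]
    - [[0,0,0],[0,0,0]]
    - [[0,0,0],[0,0,0]]
    - [[0,0,0],[0,0,0]]

```text
t: 43.27
eef_pos: [519.6, 16.2, 131.1]
tool_rot: [-0.001, 0.707, 0.707, -0.001]
contact_force: [-0.2, 0.1, -2.0]
finger_gap: 51.6
gripper_force: 30.0
```

Emit:
jog_arm:
  targets:
    - [[0,0.15,-0.3],[0,0,0]]
    - [[0,0,-0.3],[0,0,0]]
    - [[0,0,-0.2],[0,0,0]]
    - [[0,0,-0.1],[0,0,0]]
    - [[0,0,0],[0,0,0]]
    - [[0,0,0],[0,0,0]]
    - [[0,0,0],[0,0,0]]
    - [[0,0,0],[0,0,0]]

```text
t: 43.93
eef_pos: [520.8, 20.0, 110.2]
tool_rot: [0.0, 0.707, 0.707, 0.0]
contact_force: [0.4, -0.3, -2.5]
finger_gap: 51.4
gripper_force: 30.0
```

Emit:
jog_arm:
  targets:
    - [[0,0,-0.04],[0,0,0]]
    - [[0,0,0],[0,0,0]]
    - [[0,0,0],[0,0,0]]
    - [[0,0,0],[0,0,0]]
    - [[0,0,0],[0,0,0]]
    - [[0,0,0],[0,0,0]]
    - [[0,0,0],[0,0,0]]
    - [[0,0,0],[0,0,0]]

```text
t: 44.6
eef_pos: [520.5, 20.1, 108.7]
tool_rot: [0.0, 0.707, 0.707, 0.0]
contact_force: [-0.2, 0.9, -1.3]
finger_gap: 51.5
gripper_force: 30.0
```

Grasp offset is ~93.5, so contact should come near 105.

Emit:
jog_arm:
  targets:
    - [[0,0,-0.05],[0,0,0]]
    - [[0,0,-0.05],[0,0,0]]
    - [[0,0,-0.03],[0,0,0]]
    - [[0,0,0],[0,0,0]]
    - [[0,0,0],[0,0,0]]
    - [[0,0,0],[0,0,0]]
    - [[0,0,0],[0,0,0]]
    - [[0,0,0],[0,0,0]]

```text
t: 45.27
eef_pos: [520.6, 20.2, 106.1]
tool_rot: [0.0, 0.707, 0.707, 0.0]
contact_force: [-1.6, 0.1, 3.6]
finger_gap: 51.3
gripper_force: 30.0
```

Emit:
jog_arm:
  targets:
    - [[0,0,0],[0,0,0]]
    - [[0,0,0],[0,0,0]]
    - [[0,0,0],[0,0,0]]
    - [[0,0,0.9],[0,0,0]]
    - [[0,0,1],[0,0,0]]
    - [[0,0,1],[0,0,0]]
    - [[0,0,0.9],[0,0,0]]
    - [[0,-0.4,0.1],[0,0,0]]
  fingers: 0.5

```text
t: 45.93
eef_pos: [522.9, 10.8, 207.9]
tool_rot: [0.003, 0.707, 0.708, 0.003]
contact_force: [1.3, -0.4, 1.1]
finger_gap: 70.3
gripper_force: 0.0
```

Emit:
jog_arm:
  targets:
    - [[0.4,-1,0],[0,0,0]]
    - [[0.4,-1,0],[0,0,0]]
    - [[0.4,-1,0],[0,0,0]]
    - [[0.4,-1,0],[0,0,0]]
    - [[0.4,-1,0],[0,0,0]]
    - [[0.4,-1,0],[0,0,0]]
    - [[0.4,-1,0],[0,0,0]]
    - [[0.4,-1,0],[0,0,0]]

```text
t: 46.6
eef_pos: [600.2, -191.9, 200.8]
tool_rot: [-0.001, 0.707, 0.707, -0.001]
contact_force: [1.0, 0.7, -0.1]
finger_gap: 70.9
gripper_force: 0.0
```

Emit:
jog_arm:
  targets:
    - [[0.4,-1,0],[0,0,0]]
    - [[0.4,-1,0],[0,0,0]]
    - [[0.3,-1,0],[0,0,0]]
    - [[0,-0.36,0],[0,0,0]]
    - [[0,0,0],[0,0,0]]
    - [[0,0,0],[0,0,0]]
    - [[0,0,0],[0,0,0]]
    - [[0,0,0],[0,0,0]]

```text
t: 47.27
eef_pos: [627.9, -272.4, 203.4]
tool_rot: [0.0, 0.707, 0.708, 0.0]
contact_force: [-0.7, 0.4, 1.0]
finger_gap: 70.5
gripper_force: 0.0
```

Emit:
jog_arm:
  targets:
    - [[0,-0.04,-0.85],[0,0,0]]
    - [[0,0,-0.85],[0,0,0]]
    - [[0,0,-0.85],[0,0,0]]
    - [[0,0,-0.85],[0,0,0]]
    - [[0,0,-0.75],[0,0,0]]
    - [[0,0,0],[0,0,0]]
    - [[0,0,0],[0,0,0]]
    - [[0,0,0],[0,0,0]]

```text
t: 47.93
eef_pos: [628.8, -274.5, 101.2]
tool_rot: [0.001, 0.707, 0.707, 0.0]
contact_force: [0.5, 0.3, 0.2]
finger_gap: 70.2
gripper_force: 0.0
```

Emit:
jog_arm:
  targets:
    - [[0,0,0],[0,0,0]]
    - [[0,0,0],[0,0,0]]
    - [[0,0,0],[0,0,0]]
    - [[0,0,0],[0,0,0]]
    - [[0,0,0],[0,0,0]]
    - [[0,0,0.7],[0,0,0]]
    - [[0,0,0.6],[0,0,0]]
    - [[0,0,0],[0,0,0]]
  fingers: -1

```text
t: 48.6
eef_pos: [629.4, -275.7, 135.1]
tool_rot: [0.003, 0.707, 0.707, 0.001]
contact_force: [0.8, -0.7, -1.1]
finger_gap: 51.8
gripper_force: 30.0
```

Emit:
jog_arm:
  targets:
    - [[-0.4,0.5,0],[0,0,0]]
    - [[-0.6,1,0],[0,0,0]]
    - [[-0.6,1,0],[0,0,0]]
    - [[-0.6,1,0],[0,0,0]]
    - [[-0.6,1,0],[0,0,0]]
    - [[-0.6,1,0],[0,0,0]]
    - [[-0.5,1,0],[0,0,0]]
    - [[-0.4,1,0],[0,0,0]]

```text
t: 49.27
eef_pos: [518.8, -86.2, 130.5]
tool_rot: [-0.001, 0.707, 0.707, -0.0]
contact_force: [-0.5, -0.1, -0.6]
finger_gap: 52.0
gripper_force: 30.0
```

Emit:
jog_arm:
  targets:
    - [[0,0.6,0],[0,0,0]]
    - [[0,0,0],[0,0,0]]
    - [[0,0,0],[0,0,0]]
    - [[0,0,-0.3],[0,0,0]]
    - [[0,0,-0.2],[0,0,0]]
    - [[0,0,0],[0,0,0]]
    - [[0,0,0],[0,0,0]]
    - [[0,0,0],[0,0,0]]

```text
t: 49.93
eef_pos: [520.5, -73.0, 118.8]
tool_rot: [-0.0, 0.708, 0.707, -0.0]
contact_force: [0.4, -0.3, -1.8]
finger_gap: 51.6
gripper_force: 30.0
```

Emit:
jog_arm:
  targets:
    - [[0,0.14,-0.2],[0,0,0]]
    - [[0,0,-0.15],[0,0,0]]
    - [[0,0,-0.05],[0,0,0]]
    - [[0,0,-0.04],[0,0,0]]
    - [[0,0,0],[0,0,0]]
    - [[0,0,0],[0,0,0]]
    - [[0,0,0],[0,0,0]]
    - [[0,0,0],[0,0,0]]

```text
t: 50.6
eef_pos: [520.6, -68.9, 108.5]
tool_rot: [0.0, 0.707, 0.707, 0.0]
contact_force: [0.3, 0.3, -1.0]
finger_gap: 51.8
gripper_force: 30.0
```

Emit:
jog_arm:
  targets:
    - [[0,0,-0.04],[0,0,0]]
    - [[0,0,0],[0,0,0]]
    - [[0,0,0],[0,0,0]]
    - [[0,0,0],[0,0,0]]
    - [[0,0,0],[0,0,0]]
    - [[0,0,0],[0,0,0]]
    - [[0,0,0],[0,0,0]]
    - [[0,0,0],[0,0,0]]

```text
t: 51.27
eef_pos: [520.5, -68.9, 107.2]
tool_rot: [0.0, 0.707, 0.707, 0.0]
contact_force: [0.1, -0.6, -1.8]
finger_gap: 51.9
gripper_force: 30.0
```

Emit:
jog_arm:
  targets:
    - [[0,0,-0.04],[0,0,0]]
    - [[0,0,-0.03],[0,0,0]]
    - [[0,0,0],[0,0,0]]
    - [[0,0,0],[0,0,0]]
    - [[0,0,0],[0,0,0]]
    - [[0,0,0],[0,0,0]]
    - [[0,0,0],[0,0,0]]
    - [[0,0,0],[0,0,0]]

```text
t: 51.93
eef_pos: [520.6, -68.9, 105.7]
tool_rot: [0.0, 0.707, 0.707, 0.0]
contact_force: [-1.2, -0.1, 1.6]
finger_gap: 51.9
gripper_force: 30.0
```

Contact. Release, rise and back away.

Emit:
jog_arm:
  targets:
    - [[0,0,0],[0,0,0]]
    - [[0,0,0],[0,0,0]]
    - [[0,0,0],[0,0,0]]
    - [[0,0,0.9],[0,0,0]]
    - [[0,0,1],[0,0,0]]
    - [[0,0,1],[0,0,0]]
    - [[0,0,0.9],[0,0,0]]
    - [[0,-0.4,0.1],[0,0,0]]
  fingers: 0.5

```text
t: 52.6
eef_pos: [522.8, -78.5, 208.3]
tool_rot: [0.004, 0.706, 0.708, 0.003]
contact_force: [-0.0, -0.2, 0.5]
finger_gap: 70.6
gripper_force: 0.0
```

Emit:
jog_arm:
  targets:
    - [[0,-0.6,0],[0,0,0]]
    - [[0,-0.8,0],[0,0,0]]
    - [[0,-0.8,0],[0,0,0]]
    - [[0,-0.4,0],[0,0,0]]
    - [[0,0,0],[0,0,0]]
    - [[0,0,0],[0,0,0]]
    - [[0,0,0],[0,0,0]]
    - [[0,0,0],[0,0,0]]

```text
t: 53.27
eef_pos: [520.5, -143.0, 202.8]
tool_rot: [-0.0, 0.707, 0.707, 0.0]
contact_force: [0.2, 0.7, 0.2]
finger_gap: 70.6
gripper_force: 0.0
```

```bash
python3 - <<'E'
from h import *
print(r.read_state()["eef_pos"])
c,im=snap("wrist","w5.png"); c,im=snap("side","s5.png")
hs=cv2.cvtColor(im,cv2.COLOR_RGB2HSV).astype(int)
for k,p in dict(red=(520.5,20.2),green=(520.6,-69),blue=(513,109)).items():
    u,v=map(int,proj(c,(*p,161))); w=hs[v-9:v+10,u-9:u+10]
    ys,xs=np.nonzero((w[...,1]<70)&(w[...,2]>120)); print("lid",k,len(ys),onz(c,(xs.mean()+u-9,ys.mean()+v-9),161).round(1))
for k in ("stamp","inkpad"): print(k,onz(c,mark_of(k,"side")[0]["point"],16 if k=="stamp" else 0))
E
```

```text
[ 520.45915599 -143.02214904  202.78526972]
lid red 95 [521.6  21.9 161. ]
lid green 101 [521.4 -66.8 161. ]
lid blue 98 [514.  110.2 161. ]
stamp [469.11026132 310.41125928  16.        ]
inkpad [4.81070707e+02 3.15137654e+02 1.13686838e-13]
```

View pics/w5.png

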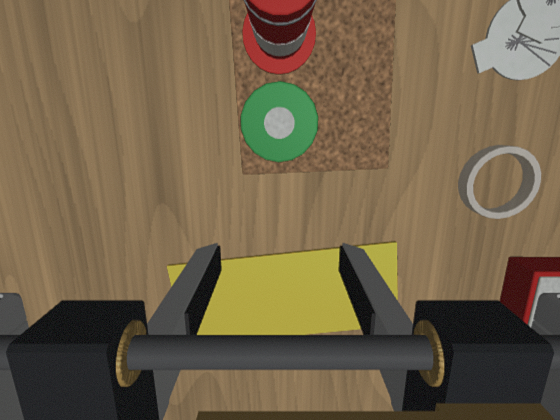

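View pics/s5.png

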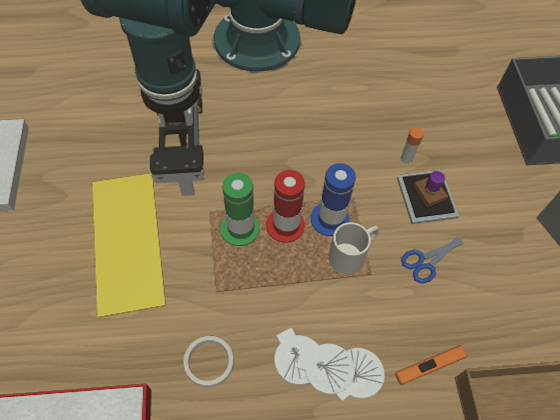

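The pictures show all three tins upright and centred on their coasters (lids at side pixels (237,186), (290,182) and (341,175)). The stamp stands on the pad at (432,190), and the robot touches nothing.

```bash
python3 -c "
from bench import r
print(r.sign_off())"
```

```text
the job is handed in; nothing more can be done
None
```

The job is handed in, though sign-off returned no verdict; the last pictures show the stamp standing centred on the ink pad and all three tins upright on the coasters of their own colours, with the mug not visibly moved, at about 53 s of the 147 s allowed.

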